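# Refit the gate-drive sprocket on its shaft flat and hold it for tightening

### The arm

A 6-joint arm with a two-finger parallel gripper is mounted at the origin on the work surface. World frame = base frame: x ahead of the robot, y to its left, z up, the work surface at z = 0. Lengths are in m, angles in degrees, forces in N, time in s.
With the tool pointing down it reaches from about 0.425 to 0.95 m from the base axis. Payload 3.5 kg.
Tool frame: the origin (TCP) lies on the centre line of the jaws, within the pads' length; the fingertips stand 14 mm ahead of it and the grasp point (between the pads) lies 5 mm behind it (arm.tip_reach is the distance from the TCP to the fingertips, in m); z points along the fingers, y is the direction in which the jaws open and shut (so a half turn about z gives the same grasp; the last joint's range is limited). The gripper opens to 85 mm and grips with 20 to 120 N. Pads are 22 mm wide; open, the fingers measure 114 mm over their backs; the gripper's body (76 mm by 85 mm) begins 54 mm behind the grasp point. The pads swing forward as they close: fully open they stand 13 mm farther back than shut.
Start: joints at [-8.594, 16.404, 90.338, -0, 73.258, -8.594], TCP at [0.675, 0, 0.245] pointing down, gripper open.
Joint ranges: [-158.93, 158.93], [-51.34, 127.21], [12.03, 142.37], [-87.48, 267.48], [13.55, 161.25], [-162.69, 162.69]. Speed limits (degrees/s): [159.86, 159.86, 180, 180, 180, 180].

### API

Orientations are given as [roll, pitch, yaw] about the fixed x, y, z axes, in that order (R = Rz(yaw) Ry(pitch) Rx(roll)).
In Python, from rig import arm gives the robot as it stands. Calls block until the motion is done:
- arm.goto(position, orientation): joint-space move of the TCP to a pose.
- arm.servo_line(position, vel=0.15, frame=None): straight line of the TCP; frame=None keeps the orientation; vel is the mean speed in m/s.
- arm.move_j(angles): joint-space move.
- arm.command_gripper(opening): opening from 0.0 (shut) to 1.0 (fully open); the grip force is fixed at half the most; returns when the fingers have stopped.
- arm.dwell(seconds).
- arm.solve_ik(position, orientation): joint angles nearest the present ones, or None.
- arm.grab_frame(name): name is "scene" or "side" or "wrist"; returns a dict with "image" (420x560x3 uint8, red, green, blue), "intrinsics" (3x3 intrinsics, pixels), "R" (3x3) and "t" (3): a world point X has camera coordinates R X + t; the wrist camera has in their place "tool_from_camera" (4x4, takes a point from camera to tool coordinates, whose origin is the TCP and whose axes are the flange's). Camera axes: x right, y down, z forward; pixel columns grow to the right and rows downward; lengths in m; the calibration is good to about 2 mm. A picture is of the moment at which its call begins: read the wrist's pose just before it. There is no depth.
A pose or a line that the arm cannot do raises arm.MotionError and nothing moves.
- arm.sign_off(): hands the job in, once; it reports no verdict.
Readings, each from a call of its own:
- arm.read_time(): time.
- arm.read_joint_positions(): joint angles.
- arm.read_joint_vel(): joint speeds.
- arm.read_effort(): joint torques, N m.
- arm.read_ee_pos(): TCP position.
- arm.read_tool_rot(): TCP orientation.
- arm.read_ft_force(): force on the tool from outside, world axes, zero at the start.
- arm.read_wrist_torque(): the same for the moment, N m.
- arm.read_finger_gap(): opening from 0.0 (shut) to 1.0 (fully open).
Only numpy, scipy, OpenCV 4.12 (cv2) and the standard library are available. Lean on these libraries where they do the work, as an engineer would, in place of code of your own. Each camera call takes 0.05 s, during which the arm holds its last target.

### The job

Pinch the bare stub shaft of the gate drive across its milled flat and turn it until that flat faces straight out of the open side of the yellow guard. Then pick up the sprocket and lower it in the grip, hub up, onto the shaft with its set screw over the flat until it sits fully down on the shaft's shoulder. Finish still gripping the sprocket there, screw square on the flat and flat still facing the opening, ready for a workmate to tighten the screw; leave the red gate button, both tiles, the spacer block and the mallet alone.

Things in the scene. Friction and masses are not known exactly. Their poses are not given: they have to be found in the camera images.
- drive: Gate drive, bolted to the steel counter: grey base plate 200 x 190 x 8 mm, green square-flange bearing 86 mm wide, yellow sheet guard 60 mm high standing round three sides of the shaft, its inner faces 85 mm from the shaft axis. Origin on the shaft axis at counter height; z up; x points straight out of the guard's open side.
- shaft (a joint): Turn of the stub shaft about its upright axis (rad): 0 when its flat faces straight out of the guard's open side, growing counter-clockwise seen from above. It turns either way without stops and stays where it is left (drag about 0.08 N m). At the start the flat is 0.7 to 2.2 rad round from the opening.
- shaft_seat (a point): Centre of the shaft's shoulder (dark sleeve 30 mm across, 46 mm above the counter) on which the sprocket must sit. From here the bright steel shaft rises 45 mm: 20 mm across, with one flat milled down its whole length, so 17 mm thick across the flat; the top 3 mm are chamfered. x points out through the flat, z up. A yellow paint line on the shaft's end runs from near its centre towards the flat.
- shaft_flat: The milled flat itself, stained with blue marking-out dye, 14 mm wide and 42 mm high; its surface is 7 mm from the shaft axis. Origin at the middle of the flat, 21 mm above the shoulder; x points straight out of the flat, z up. It turns with the shaft.
- sprocket_mid (a point): Middle of the loose dark steel sprocket (0.3 to 0.6 kg), on its axis, 14 mm above its underside; it lies hub up on the counter. 28 mm high in all: toothed disc 79 mm across and 7 mm thick below, round hub 50 mm across and 21 mm high above. Bore 22 mm right through. z up; x points along the set screw, outward. A yellow paint line on top of the hub lies above the screw.
- screw_tip (a point): Inner end of the brass-coloured set screw, 6 mm thick, which runs radially through the hub 18 mm above the underside. It is part-way in and fixed there: its inner end is 8 mm from the bore axis, so the sprocket goes down the shaft only with the screw over the flat (about 14 degrees of play each way); its outer end stands 4 mm out of the hub. Same axes as the sprocket.
- gate_button (a joint): Travel of the red push button of 34 mm diameter (m): 0 up, 0.006 fully pressed. It sits on a yellow box 75 x 75 x 50 mm, its top 68 mm above the counter. Not to be pressed.
- gate_button_top (a point): Middle of the top of the red button.
- cobalt_tile: Loose cobalt glazed square tile 100 x 100 x 9 mm, leave alone. Origin under its centre.
- star_tile: Loose white eight-pointed star tile, 99 mm across its points, 10 mm thick, leave alone. Origin under its centre.
- spacer_block: Loose orange plastic spacer block 60 x 40 x 25 mm, leave alone. Origin under its centre.
- mallet: Loose rubber mallet lying along its x, head 58 mm across and 90 mm long, overall 271 mm, leave alone. Origin on the counter under the handle, 100 mm from the head's axis.
Mind the look-alikes: they are no part of the job. There is more than one size of the part that bears sprocket_mid; the job needs the middle-sized.

How it is judged (in metres and radians):
On the way, in this order (a step that is already met when the one before it is completed fails the run):
1. the bare shaft is gripped on its flat, and stands with that flat facing out of the guard's open side (within 0.22 rad) (value of joint shaft between -0.22 and 0.22 rad and contact force between the fingers and shaft_flat above 2 N and velocity of joint shaft between -0.3 and 0.3 rad/s and height (world z) of sprocket_mid below 0.03 m), for 0.2 s.
2. the sprocket, gripped by the fingers, is part-way down the shaft with its screw over the flat (contact force between the fingers and sprocket above 4 N and x of screw_tip in the frame of shaft_flat above -0.002 m and horizontal distance between sprocket_mid and shaft_seat below 0.0025 m and z of sprocket_mid in the frame of shaft_seat between 0.018 and 0.036 m), for 0.05 s.
At the end, for the whole second after the job is handed in: The sprocket is on the shaft and down on its shoulder (within 2.5 mm, tilted less than 0.06 rad), its set screw over the flat and square to it within 0.19 rad, the flat facing out of the guard's open side within 0.22 rad, and the fingers still grip the sprocket with more than 4 N (value of joint shaft between -0.22 and 0.22 rad and angle between the x axis of sprocket_mid and the x axis of shaft_flat, either way round below 0.19 rad and x of screw_tip in the frame of shaft_flat above -0.002 m and horizontal distance between sprocket_mid and shaft_seat below 0.0025 m and z of sprocket_mid in the frame of shaft_seat below 0.0165 m and angle between sprocket_mid's own z axis and vertical below 0.06 rad and contact force between the fingers and sprocket above 4 N); the arm keeps its last pose, push and grip.
It fails at once if the red gate button is pressed (value of joint gate_button above 0.003 m).
It fails at once if a tile, the spacer block or the mallet is moved by more than 15 mm (distance of any of cobalt_tile, star_tile, spacer_block, mallet from where it was at the start of the episode above 0.015 m).
It also fails if it takes over 61 s, if anything falls off the work surface, if the arm or the gripper's body presses on something with over 40 N, if the wrist force passes 120 N, or if a joint passes its speed limit or range.

## Working session

There is one attempt and no reset: what is moved stays moved. The work goes in short steps, each a Python script; the robot and the scene stay as the last script left them, time stands still between calls to the robot, and variables do not carry over. Pictures are saved under pics/ and viewed, and the job is handed in when it is done.

```bash
mkdir -p pics; ls
python3 - <<'E'
from rig import arm
import cv2,numpy as np,pickle
print(arm.read_time(),arm.read_ee_pos(),arm.read_tool_rot(),arm.tip_reach)
for n in("scene","side","wrist"):
    f=arm.grab_frame(n); pickle.dump(f,open(f"pics/{n}0.pkl","wb"))
    cv2.imwrite(f"pics/{n}0.png",f["image"][:,:,::-1])
    print(n,{k:np.round(v,4).tolist() for k,v in f.items() if k!="image"})
E
```

```text
pics
0.0 [6.74365026e-01 1.18186979e-04 2.43923930e-01] [-1.79864384e+02 -1.97054070e-02  8.99997604e+01] 0.014
scene {'intrinsics': [[457.9921, 0.0, 277.073], [0.0, 457.9921, 212.0015], [0.0, 0.0, 1.0]], 'R': [[-0.216, 0.9763, 0.0137], [0.7462, 0.1741, -0.6426], [-0.6297, -0.1286, -0.7661]], 't': [0.1768, -0.3268, 1.7722]}
side {'intrinsics': [[471.531, 0.0, 279.8226], [0.0, 471.531, 209.0673], [0.0, 0.0, 1.0]], 'R': [[0.9928, -0.1185, -0.0152], [-0.0876, -0.6361, -0.7666], [0.0812, 0.7624, -0.642]], 't': [-0.5289, 0.0707, 1.192]}
wrist {'intrinsics': [[300.9939, 0.0, 281.3261], [0.0, 300.9939, 209.9862], [0.0, 0.0, 1.0]], 'tool_from_camera': [[0.0002, -0.9638, -0.2665, 0.0675], [1.0, 0.0003, -0.0, -0.0011], [0.0001, -0.2665, 0.9638, -0.1292], [0.0, 0.0, 0.0, 1.0]]}
```

View pics/scene0.png

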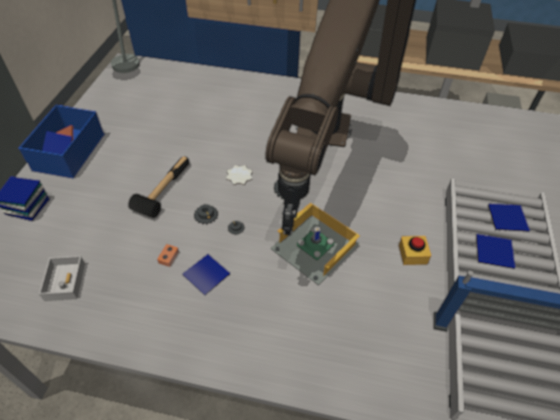

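View pics/side0.png

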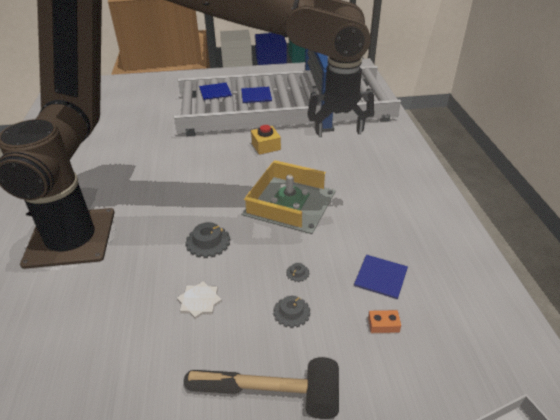

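View pics/wrist0.png

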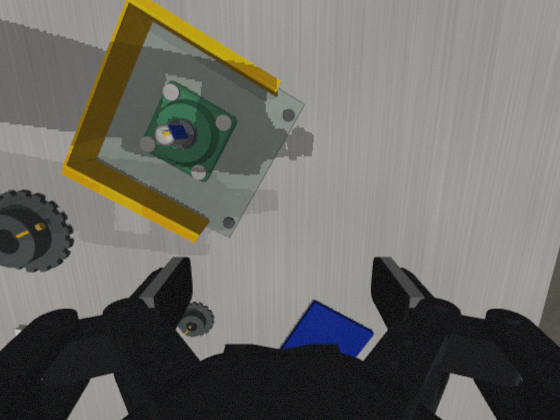

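```bash
cat > h.py <<'E'
import numpy as np,cv2,pickle
from scipy.spatial.transform import Rotation as Ro
from rig import arm
def cam(f,pos=None,rot=None):
    """returns K, Rwc (cam->world), origin"""
    K=f["intrinsics"]
    if "R" in f: R=np.array(f["R"]);return K,R.T,-R.T@np.array(f["t"])
    T=np.array(f["tool_from_camera"]);Rt=Ro.from_euler("xyz",rot,degrees=True).as_matrix()
    return K,Rt@T[:3,:3],Rt@T[:3,3]+pos
def ray(c,uv):
    K,R,o=c;d=R@np.linalg.solve(K,np.array([uv[0],uv[1],1.]));return o,d
def onz(c,uv,z):
    o,d=ray(c,uv);return o+d*(z-o[2])/d[2]
def proj(c,X):
    K,R,o=c;p=K@(R.T@(np.array(X)-o));return p[:2]/p[2]
def shot(n,name):
    pos=arm.read_ee_pos();rot=arm.read_tool_rot();f=arm.grab_frame(n)
    pickle.dump((f,pos,rot),open(f"pics/{name}.pkl","wb"));cv2.imwrite(f"pics/{name}.png",f["image"][:,:,::-1])
    return f["image"],cam(f,pos,rot)
def load(name):
    f,p,r=pickle.load(open(f"pics/{name}.pkl","rb"));return f["image"],cam(f,p,r)
E
python3 - <<'E'
from h import *
f=pickle.load(open("pics/wrist0.pkl","rb"));c=cam(f,np.array([.674365,.000118,.243924]),[-179.864,-.0197,90])
for n,uv,z in[("shaft",(165,134),.091),("guardTL",(130,3),.068),("guardBL",(66,168),.068),("TR",(278,83),.068),("BR",(205,240),.068),("tile",(325,335),.009)]:print(n,onz(c,uv,z))
s=cam(pickle.load(open("pics/side0.pkl","rb")))
for n,uv,z in[("med",(291,310),.007),("small",(298,271),.005),("big",(208,240),.01),("shafttop",(290,180),.091),("spacer",(385,320),.025),("tile",(382,276),.009),("star",(199,298),.01),("malhead",(323,387),.03),("malend",(190,382),.02),("button",(265,130),.068)]:print(n,onz(s,uv,z))
a=f["image"][100:170,130:220];cv2.imwrite("pics/z0.png",cv2.resize(a[:,:,::-1],None,fx=6,fy=6,interpolation=2))
E
```

```text
shaft [0.56705467 0.06126734 0.091     ]
guardTL [0.53891677 0.17317133 0.068     ]
guardBL [0.45439568 0.0272689  0.068     ]
TR [0.66970746 0.10738417 0.068     ]
BR [ 0.59027265 -0.05049611  0.068     ]
tile [ 0.73466834 -0.21674867  0.009     ]
med [ 0.52030472 -0.30461913  0.007     ]
small [ 0.55168036 -0.19490068  0.005     ]
big [ 0.34652279 -0.06842322  0.01      ]
shafttop [0.56533275 0.04092295 0.091     ]
spacer [ 0.70316097 -0.3680813   0.025     ]
tile [ 0.73663914 -0.23862858  0.009     ]
star [ 0.32668799 -0.24899461  0.01      ]
malhead [ 0.55104389 -0.49792795  0.03      ]
malend [ 0.31408597 -0.45204336  0.02      ]
button [0.52828309 0.33844852 0.068     ]
```

View pics/z0.png

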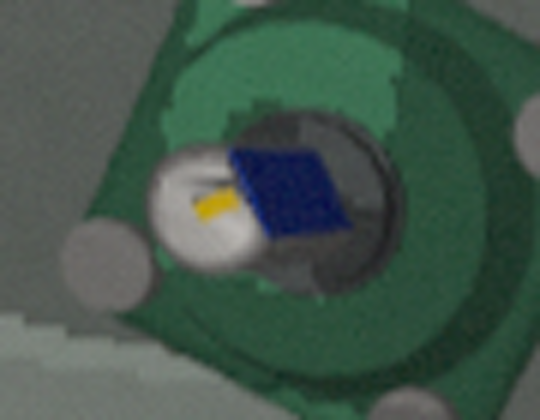

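Run:
```python
from h import *
arm.goto([0.567,0.055,0.215],[180,0,108]); a,c=shot("wrist","d1")
print(arm.read_joint_positions(),arm.read_time())
arm.goto([0.52,-0.30,0.20],[180,0,108]); b,c2=shot("wrist","s1")
print(arm.read_joint_positions(),arm.read_time())
```

```text
[-4.67225195e+00  4.74576704e+00  1.06942330e+02 -1.16662864e-02
  6.81999804e+01 -2.26380834e+01] 0.7667
[-3.95499318e+01  9.41784481e+00  1.03510955e+02  2.20474748e-02
  6.70809977e+01 -5.76444006e+01] 2.1583
```

View pics/d1.png

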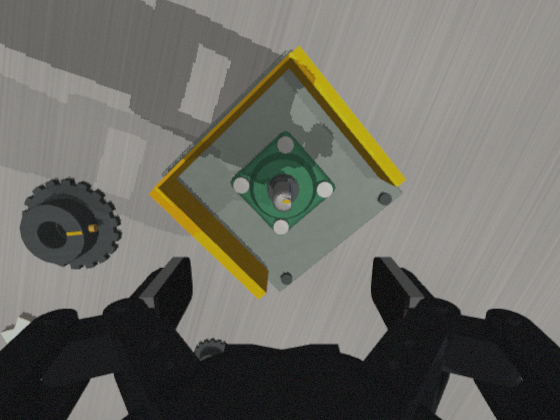

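View pics/s1.png

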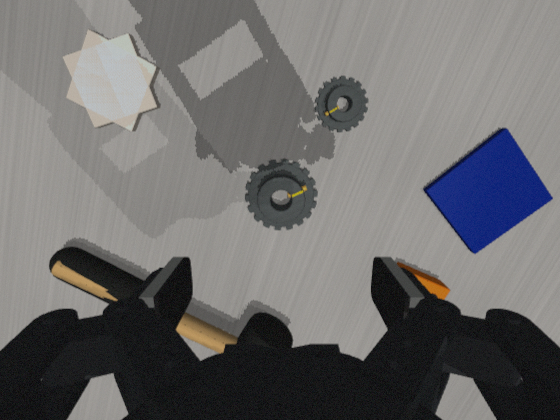

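Run:
```python
from h import *
for n,(x,y) in(("d1",(284,195)),("s1",(281,194))):
    im,c=load(n);w=40
    cv2.imwrite(f"pics/z{n}.png",cv2.resize(im[y-w:y+w,x-w:x+w,::-1],None,fx=7,fy=7,interpolation=2))
im,c=load("d1")
hsv=cv2.cvtColor(im,cv2.COLOR_RGB2HSV)
m=cv2.inRange(hsv,(20,120,60),(35,255,255));m[250:300,300:]=0
print({k:onz(c,v,.068)[:2].round(4) for k,v in dict(T=(297,47),L=(152,192),R=(402,181),B=(265,298)).items()})
im,c=load("s1");hsv=cv2.cvtColor(im,cv2.COLOR_RGB2HSV)
# dark sprocket blob
g=im.max(2);m=((g<75)*255).astype(np.uint8);m[245:]=0
n,l,s,ce=cv2.connectedComponentsWithStats(m)
for i in range(1,n):
    if s[i,4]>300:print(s[i],ce[i])
m=cv2.inRange(hsv,(20,130,90),(35,255,255));m[:160]=0;m[230:]=0;m[:,:240]=0;m[:,330:]=0
p=np.argwhere(m)[:,::-1];print(len(p),p.min(0),p.max(0),cv2.fitLine(p.astype(np.float32),2,0,.01,.01).ravel())
```

```text
{'T': array([0.5377, 0.1839]), 'L': array([0.4481, 0.0258]), 'R': array([0.6666, 0.1078]), 'B': array([ 0.5819, -0.0486])}
[424 129  80 116 373] [458.77747989 172.43431635]
[ 245  159   61   58 1352] [270.30991124 185.24260355]
61 [288 186] [306 196] [  0.888804    -0.45828745 298.2459     191.86885   ]
```

View pics/zd1.png

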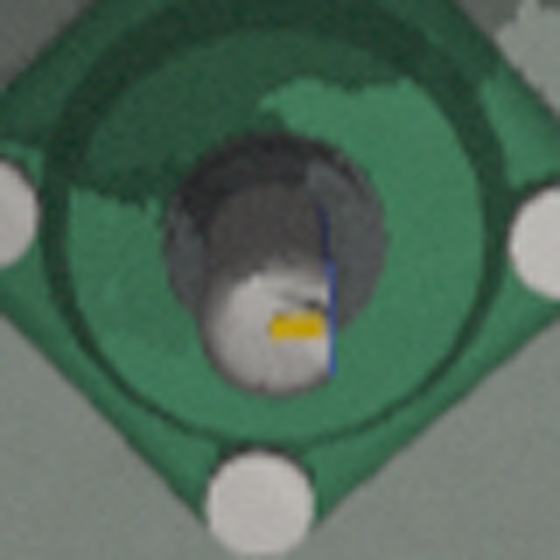

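View pics/zs1.png

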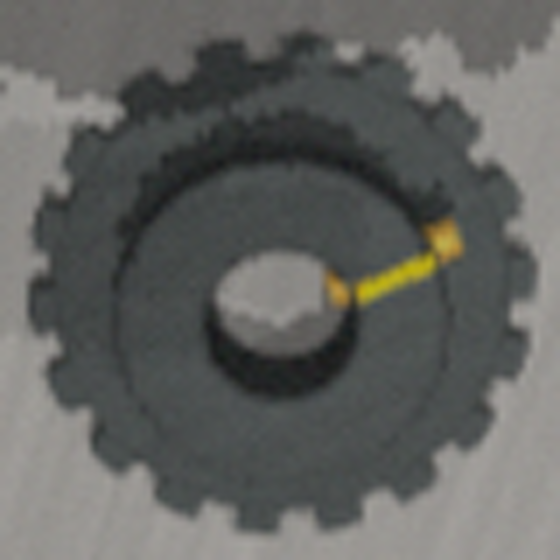

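Run:
```python
from h import *
im,c=load("d1")
Z=lambda x,y,x0,y0:((x/7-.5)+x0,(y/7-.5)+y0)
print("top",onz(c,Z(279,322,244,155),.0905))
print("sleeve",onz(c,Z(275,243,244,155),.046))
a=onz(c,Z(272,327,244,155),.091);b=onz(c,Z(330,327,244,155),.091);print("paint",a,b,np.degrees(np.arctan2(*(b-a)[1::-1])))
a=onz(c,Z(332,375,244,155),.088);b=onz(c,Z(328,265,244,155),.088);print("edge normal",np.degrees(np.arctan2(*(b-a)[1::-1]))-90)
im,c=load("s1")
print("bore",onz(c,Z(283,305,241,154),.028),"hub",onz(c,Z(283,308,241,154),.028))
print("disc",onz(c,Z(284,285,241,154),.007))
a=onz(c,Z(360,295,241,154),.028);b=onz(c,Z(436,262,241,154),.028);print(a,b,np.degrees(np.arctan2(*(b-a)[1::-1])))
print("screw tip-out",onz(c,Z(447,240,241,154),.021))
```

```text
top [0.56580133 0.06122808 0.0905    ]
sleeve [0.56527998 0.06198998 0.046     ]
paint [0.56513408 0.06046961 0.091     ] [0.57196195 0.06268968 0.091     ] 18.011797562166265
edge normal 20.51883790073289
bore [ 0.51967533 -0.30126642  0.028     ] hub [ 0.51981502 -0.30169532  0.028     ]
disc [ 0.52031011 -0.30277762  0.007     ]
[ 0.52992838 -0.29634494  0.028     ] [ 0.53889124 -0.2882416   0.028     ] 42.116799650149986
screw tip-out [ 0.54029191 -0.28581555  0.021     ]
```

```bash
cat >> h.py <<'E'
A0=np.array([0.5655,0.0615])
def u(d):return np.array([np.cos(np.radians(d)),np.sin(np.radians(d))])
def st(t=""):
    print(t,"t%.2f"%arm.read_time(),"p",np.round(arm.read_ee_pos(),4),"r",np.round(arm.read_tool_rot(),2),"F",np.round(arm.read_ft_force(),1),"M",np.round(arm.read_wrist_torque(),2),"gap %.3f"%arm.read_finger_gap())
E
python3 - <<'E'
from h import *
p=A0-.0015*u(18)
arm.goto([*p,.16],[180,0,108]);st("above")
arm.servo_line([*p,.069],vel=.1);st("down")
arm.command_gripper(0.35);st("part")
arm.command_gripper(0.0);st("grip");arm.dwell(.3);st()
shot("side","g1");shot("wrist","g1w")
E
```

```text
above t3.52 p [0.5645 0.0603 0.1603] r [1.7997e+02 4.0000e-02 1.0796e+02] F [-0.6 -0.1 -0.7] M [-0.01 -0.02 -0.04] gap 1.001
down t4.58 p [0.5648 0.061  0.0698] r [1.7991e+02 4.0000e-02 1.0800e+02] F [-0.6  0.7 -1.2] M [-0.01 -0.   -0.02] gap 0.999
part t5.16 p [0.564  0.0611 0.069 ] r [-180.   -0.  108.] F [-0.2  0.8  0.5] M [-0.02 -0.   -0.03] gap 0.350
grip t5.42 p [0.565  0.0613 0.0693] r [1.7985e+02 2.0000e-02 1.0800e+02] F [ 4.3  2.  -1.9] M [ 0.27 -0.43  0.06] gap 0.184
 t5.72 p [0.5651 0.0613 0.0693] r [1.7985e+02 2.0000e-02 1.0800e+02] F [ 5.   2.1 -1.6] M [ 0.28 -0.49  0.08] gap 0.182
```

Run:
```python
from h import *
im,c=load("g1");a=im[150:240,230:350,::-1];b=load("g1w")[0][:,:,::-1]
cv2.imwrite("pics/zg1.png",cv2.resize(a,None,fx=6,fy=6,interpolation=2))
```

```text
(no output)
```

View pics/zg1.png

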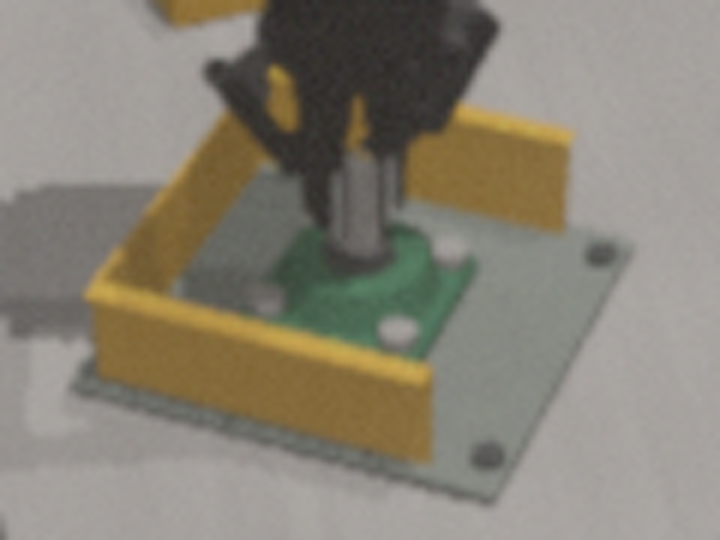

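View pics/g1w.png

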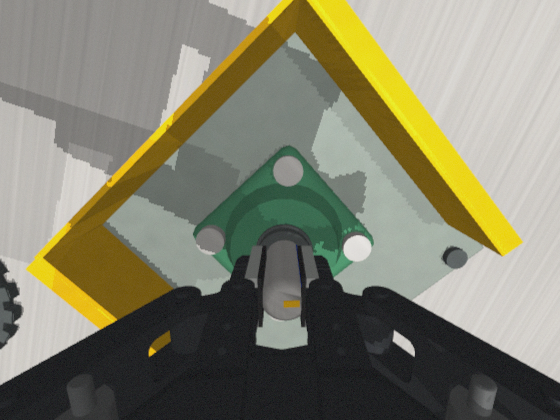

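Run:
```python
from h import *
A=np.array([.5665,.0618])
z=.069
for d in np.linspace(18,-29.4,9)[1:]:
    p=A-.0015*u(d); arm.goto([*p,z],[180,0,90+d]); st(round(d,1))
arm.dwell(.5);st()
shot("wrist","g2w");shot("side","g2")
```

```text
12.1 t6.07 p [0.5652 0.0615 0.0693] r [179.99  -0.   102.19] F [1.3 0.2 1.4] M [ 0.14 -0.04 -0.09] gap 0.183
6.2 t6.32 p [0.5653 0.0616 0.0693] r [ 1.7996e+02 -1.0000e-02  9.6340e+01] F [2.3 0.7 1.2] M [ 0.15 -0.12 -0.09] gap 0.181
0.2 t6.57 p [0.5653 0.0618 0.0693] r [ 1.7995e+02 -1.0000e-02  9.0460e+01] F [2.3 0.9 0.5] M [ 0.15 -0.2  -0.05] gap 0.185
-5.7 t6.82 p [0.5655 0.0619 0.0693] r [ 1.7993e+02 -1.0000e-02  8.4550e+01] F [3.8 1.4 0.7] M [ 0.17 -0.34 -0.04] gap 0.185
-11.6 t7.07 p [0.5656 0.062  0.0693] r [ 1.7992e+02 -2.0000e-02  7.8630e+01] F [4.6 1.8 1. ] M [ 0.15 -0.39 -0.12] gap 0.187
-17.5 t7.32 p [0.5657 0.0622 0.0693] r [ 1.799e+02 -3.000e-02  7.274e+01] F [ 4.6  0.6 -1. ] M [ 0.2  -0.56 -0.09] gap 0.184
-23.5 t7.57 p [0.5659 0.0622 0.0693] r [ 1.7989e+02 -5.0000e-02  6.6820e+01] F [5.7 0.3 0.1] M [ 0.16 -0.58 -0.05] gap 0.188
-29.4 t7.82 p [0.566  0.0623 0.0693] r [ 1.7988e+02 -6.0000e-02  6.0890e+01] F [ 5.8  0.3 -1.3] M [ 0.15 -0.66 -0.08] gap 0.184
 t8.32 p [0.566  0.0623 0.0693] r [ 1.7988e+02 -6.0000e-02  6.0900e+01] F [4.9 0.3 0. ] M [ 0.21 -0.6  -0.02] gap 0.190
```

View pics/g2w.png

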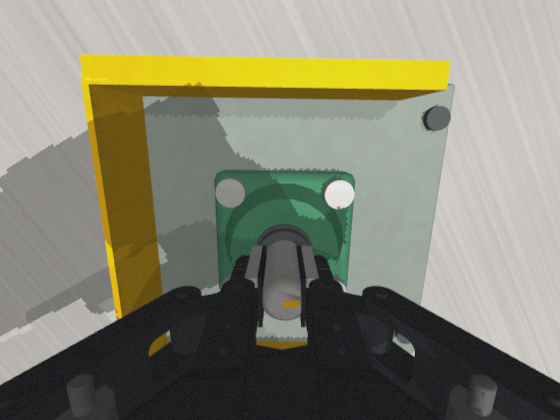

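```bash
python3 - <<'E'
from h import *
cmd=np.array([.5652,.0625])
for i in range(3):
    cmd=cmd+[.0006,0]
    arm.servo_line([*cmd,.069],vel=.02);arm.dwell(.15);st(cmd)
arm.command_gripper(0.45);arm.dwell(.1);st("open")
p=cmd+.0015*u(-29.4)
arm.servo_line([*cmd,.115],vel=.12)
j=arm.solve_ik([*p,.115],[180,0,150.6]);print(j,arm.solve_ik([*p,.115],[180,0,-29.4]))
shot("wrist","g3w")
E
python3 - <<'E'
import sys;sys.path.insert(0,".")
from h import *
im,c=load("g3w");cv2.imwrite("pics/z3.png",im[:,:,::-1])
E
```

```text
[0.5658 0.0625] t8.82 p [0.566  0.0623 0.0692] r [179.96  -0.    60.69] F [ 3.2 -0.2  3. ] M [ 0.08 -0.45  0.04] gap 0.188
[0.5664 0.0625] t9.22 p [0.5661 0.0624 0.0692] r [-1.7996e+02  5.0000e-02  6.0640e+01] F [ 0.8 -1.   5.1] M [-0.1   0.03  0.04] gap 0.184
[0.567  0.0625] t9.62 p [0.5661 0.0624 0.0692] r [-1.7988e+02  1.0000e-01  6.0650e+01] F [-1.6 -1.2  6.9] M [-0.12  0.26  0.08] gap 0.184
open t10.07 p [0.5665 0.0626 0.0685] r [-1.7994e+02  3.0000e-02  6.0610e+01] F [-0.3  0.1  0.6] M [-0.02 -0.05 -0.04] gap 0.446
[ -3.96371995  11.7298257  110.62104768   0.          57.64912661
 -64.56371995] [-3.96371995e+00  1.17298257e+01  1.10621048e+02 -2.54444375e-14
  5.76491266e+01  1.15436280e+02]
```

View pics/g3w.png

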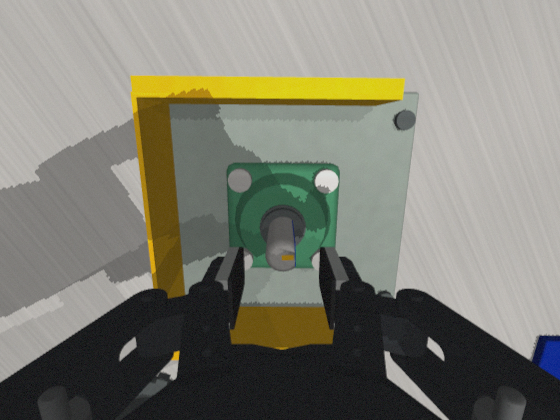

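Run:
```python
from h import *
p=np.array([.5674,.0617]);n=u(60.6)
arm.goto([*p,.115],[180,0,150.6])
arm.servo_line([*p,.069],vel=.1);st("down")
arm.command_gripper(0.0);arm.dwell(.15);st("grip")
F=arm.read_ft_force()[:2]@n;print("Fn",F)
for i in range(3):
    F=arm.read_ft_force()[:2]@n
    if abs(F)<.8:break
    p=p+n*F*.0002
    arm.servo_line([*p,.069],vel=.02);arm.dwell(.15);st(p);print(arm.read_ft_force()[:2]@n)
arm.command_gripper(0.45);arm.dwell(.1);st("open")
arm.servo_line([*p,.14],vel=.15);shot("wrist","g4w")
```

```text
down t12.66 p [0.5675 0.0617 0.069 ] r [-1.800e+02 -1.000e-02  1.506e+02] F [-0.4 -0.5  0.7] M [ 0.01 -0.01  0.07] gap 0.446
grip t13.12 p [0.5674 0.0604 0.0702] r [-1.7985e+02  5.0000e-02  1.5066e+02] F [-3.6 -4.9  2.8] M [-0.66  0.43 -0.01] gap 0.215
Fn -6.029432453724534
[0.56680803 0.06064942] t13.52 p [0.5674 0.0604 0.0702] r [-1.7999e+02  8.0000e-02  1.5063e+02] F [-2.9 -2.8  6.5] M [-0.41  0.43 -0.03] gap 0.217
-3.865501905939839
[0.56642851 0.05997588] t13.92 p [0.5674 0.0603 0.0702] r [1.7992e+02 1.0000e-01 1.5061e+02] F [-0.6  0.7  6.4] M [-0.07  0.28  0.05] gap 0.218
0.27703548452345605
open t14.34 p [0.5662 0.06   0.0686] r [-1.7999e+02 -3.0000e-02  1.5059e+02] F [ 0.4 -1.   0.6] M [0.02 0.03 0.04] gap 0.451
```

View pics/g4w.png

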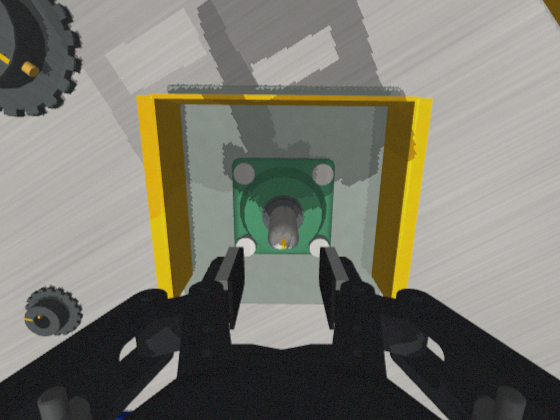

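Run:
```python
from h import *
im,c=load("s1")
Z=lambda x,y,x0,y0:((x/7-.5)+x0,(y/7-.5)+y0)
ctr=onz(c,Z(283,321,241,154),.028);print(ctr,onz(c,Z(284,285,241,154),.004))
for q in((436,262),(360,295)):
    b=onz(c,Z(*q,241,154),.028)-ctr;print(np.degrees(np.arctan2(b[1],b[0])))
p=(ctr[:2]+onz(c,Z(284,285,241,154),.004)[:2])/2;print(p)
arm.goto([.56,.0,.16],[180,0,60]);arm.command_gripper(.85)
arm.goto([*p,.13],[180,0,-5]);shot("wrist","s2");st()
```

```text
[ 0.5204216  -0.30355772  0.028     ] [ 0.52051358 -0.30340724  0.004     ]
39.667539981625154
37.18754907908093
[ 0.52046759 -0.30348248]
 t18.00 p [ 0.521  -0.3023  0.1301] r [-1.7998e+02 -1.0000e-02 -4.8800e+00] F [-0.  -0.1  0. ] M [-0.01  0.03  0.  ] gap 0.848
```

View pics/s2.png

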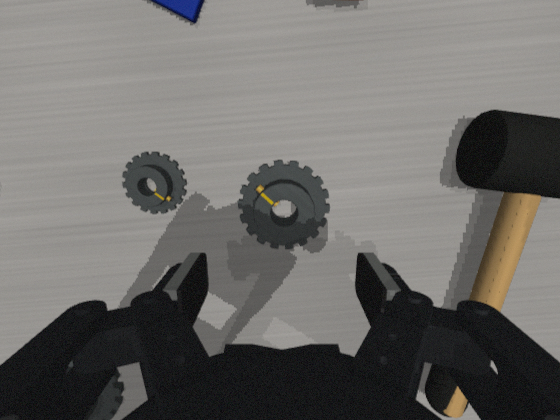

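Run:
```python
from h import *
p=np.array([.5205,-.3034]);s=39
arm.servo_line([*p,.022],vel=.12);st("down")
arm.command_gripper(0.0);arm.dwell(.1);st("sq1");shot("side","q1")
arm.command_gripper(0.75);st("open")
arm.servo_line([*p,.05],vel=.15);arm.goto([*p,.05],[180,0,85]);arm.servo_line([*p,.022],vel=.1);st("down2")
arm.command_gripper(0.0);arm.dwell(.2);st("sq2");shot("wrist","q2")
im=load("q1")[0][250:350,230:360,::-1];cv2.imwrite("pics/zq1.png",cv2.resize(im,None,fx=5,fy=5,interpolation=2))
```

```text
down t19.05 p [ 0.5212 -0.3039  0.0229] r [ 1.7994e+02 -9.0000e-02 -5.0000e+00] F [-0.2  0.9  0.1] M [-0.01  0.02 -0.05] gap 0.848
sq1 t19.50 p [ 0.5214 -0.3043  0.0238] r [ 1.7989e+02 -1.3000e-01 -4.9900e+00] F [-1.2  0.   6.1] M [-0.07  0.21 -0.02] gap 0.560
open t19.86 p [ 0.5202 -0.3031  0.0215] r [-1.7997e+02  4.0000e-02 -5.0000e+00] F [ 0.8 -0.1 -0.9] M [ 0.04  0.01 -0.01] gap 0.752
down2 t22.02 p [ 0.52   -0.3029  0.021 ] r [-1.7991e+02 -7.0000e-02  8.4990e+01] F [ 0.1  0.  -0.1] M [-0.06  0.03  0.  ] gap 0.749
sq2 t22.52 p [ 0.5212 -0.3039  0.023 ] r [1.799e+02 6.000e-02 8.500e+01] F [0.5 0.2 5.7] M [ 0.11 -0.07 -0.01] gap 0.564
```

View pics/q2.png

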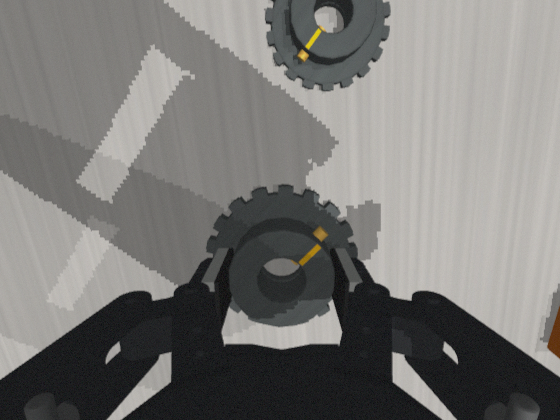

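View pics/zq1.png

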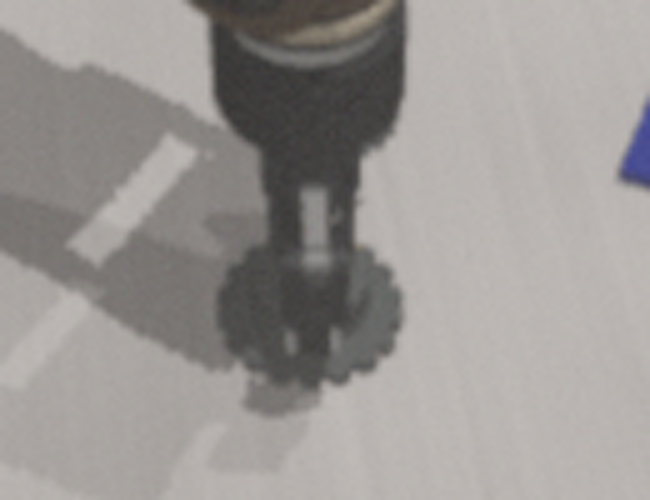

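Run:
```python
from h import *
im,c=load("q2")
cv2.imwrite("pics/zq2.png",cv2.resize(im[170:340,190:380,::-1],None,fx=4,fy=4,interpolation=2))
```

```text
(no output)
```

View pics/zq2.png

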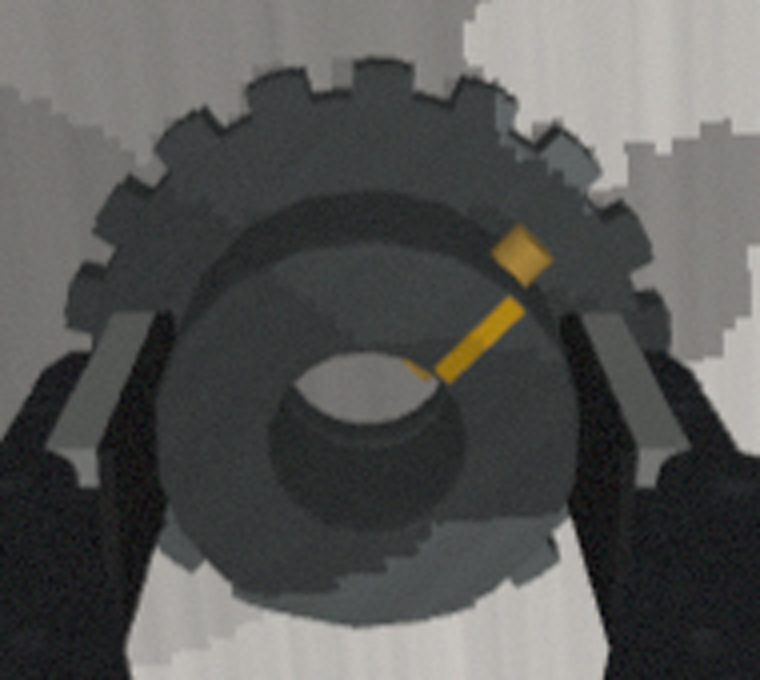

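Run:
```python
from h import *
im,c=load("q2")
Z=lambda x,y:((x/4-.5)+190,(y/4-.5)+170)
z=.028
ct=onz(c,Z(367,439),z);print("ctr",ct)
for q in((442,378),(518,302)):
    b=onz(c,Z(*q),z)-ct;print(np.degrees(np.arctan2(b[1],b[0])),np.hypot(*b[:2]))
b=onz(c,Z(518,302),z)-onz(c,Z(442,378),z);print(np.degrees(np.arctan2(b[1],b[0])))
b=onz(c,Z(523,255),.018)-ct;print(np.degrees(np.arctan2(b[1],b[0])),np.hypot(*b[:2]))
# lift
p=np.array([.5205,-.3034])
arm.servo_line([*p,.06],vel=.08);arm.dwell(.2);st("lift");shot("wrist","q3");shot("side","q3s")
```

```text
ctr [ 0.52013482 -0.30363914  0.028     ]
37.02275966715553 0.01137406094125177
40.15168675535684 0.023687562662632944
43.03405409076892
40.348220099208405 0.026260082742821052
lift t23.39 p [ 0.5201 -0.303   0.0593] r [-1.7993e+02 -5.0000e-02  8.5000e+01] F [ 0.5 -0.1 -3.7] M [-0.01  0.02  0.03] gap 0.561
```

View pics/q3.png

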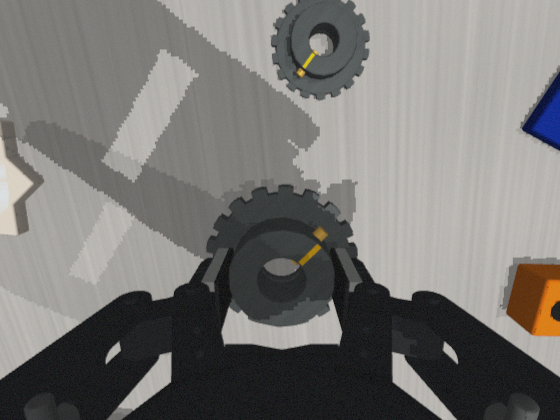

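View pics/q3s.png

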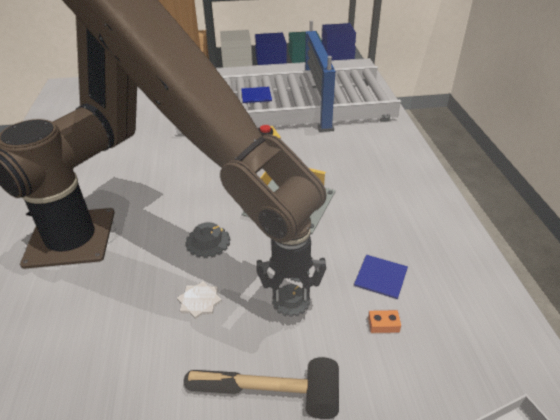

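Run:
```python
from h import *
arm.servo_line([.5205,-.3034,.15],vel=.15)
arm.goto([.5667,.0608,.15],[180,0,15.6])
for i in range(4):
    arm.dwell(.05);st()
shot("wrist","p1")
arm.servo_line([.5667,.0608,.122],vel=.08);arm.dwell(.1);st();shot("wrist","p2");shot("side","p2s");shot("scene","p2c")
im=load("p2s")[0][140:240,230:350,::-1];cv2.imwrite("pics/zp2s.png",cv2.resize(im,None,fx=5,fy=5,interpolation=2))
im=load("p2c")[0][190:290,260:370,::-1];cv2.imwrite("pics/zp2c.png",cv2.resize(im,None,fx=5,fy=5,interpolation=2))
```

```text
t25.90 p [0.5667 0.0601 0.1497] r [1.800e+02 2.000e-02 1.557e+01] F [-0.4  0.4 -3.8] M [ 0.01 -0.04 -0.03] gap 0.563
 t25.95 p [0.5668 0.0601 0.1498] r [1.800e+02 2.000e-02 1.555e+01] F [-0.2 -0.5 -2.9] M [-0.03  0.02 -0.04] gap 0.562
 t26.00 p [0.5668 0.0601 0.1499] r [1.800e+02 1.000e-02 1.555e+01] F [ 0.   0.2 -3.7] M [-0.02  0.03 -0.01] gap 0.563
 t26.05 p [0.5668 0.0601 0.15  ] r [180.     0.    15.55] F [-0.2 -0.  -3.4] M [ 0.04 -0.01  0.01] gap 0.563
 t26.70 p [0.567  0.0608 0.1222] r [ 1.7999e+02 -3.0000e-02  1.5600e+01] F [ 0.2 -0.2 -3.7] M [-0.04  0.01 -0.04] gap 0.559
```

View pics/p2.png

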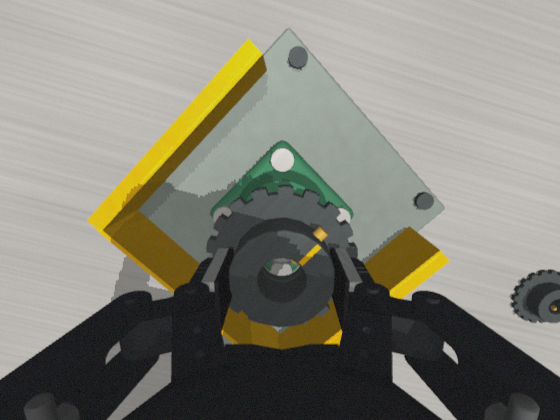

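View pics/zp2s.png

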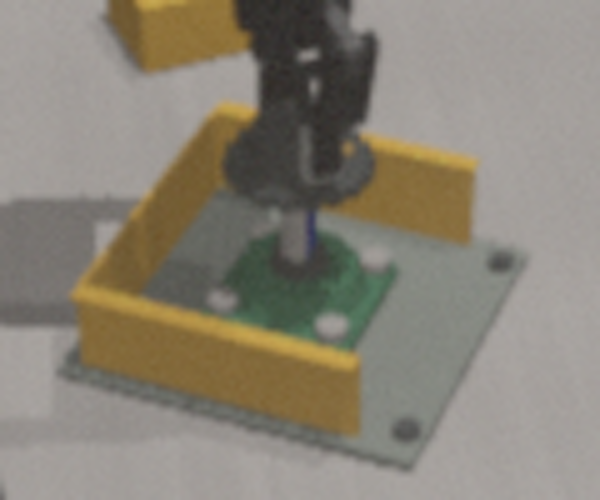

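View pics/zp2c.png

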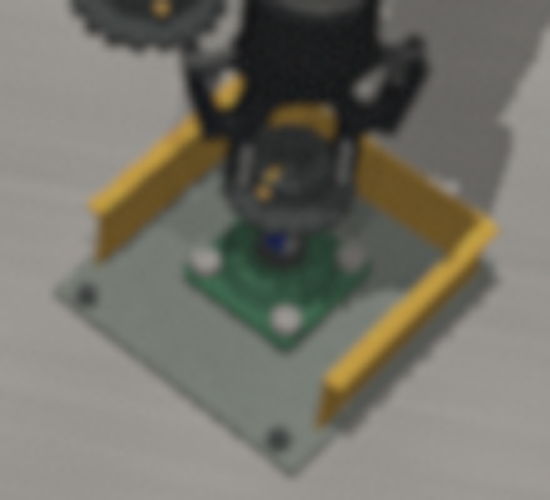

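Run:
```python
from h import *
for n in("p1","p2"):
    im,c=load(n);cv2.imwrite(f"pics/z{n}.png",cv2.resize(im[235:315,235:345,::-1],None,fx=7,fy=7,interpolation=2))
```

```text
(no output)
```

View pics/zp2.png

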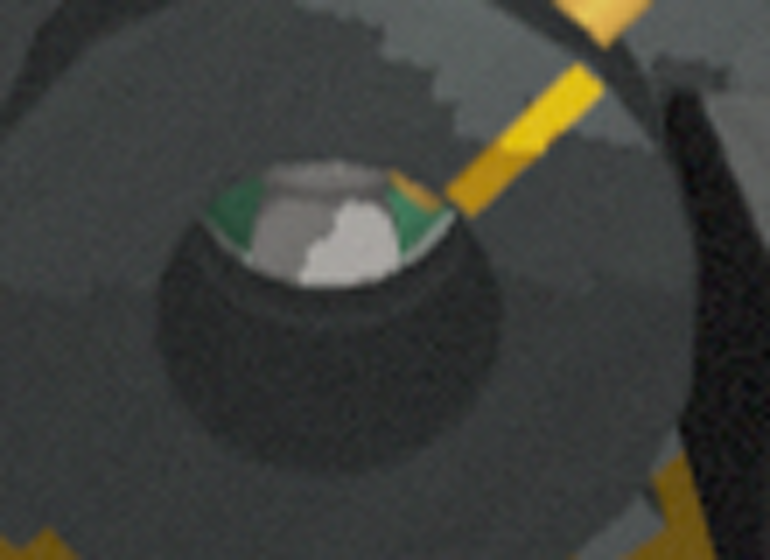

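Run:
```python
from h import *
p=np.array([.5667,.0607])
for z in np.arange(.119,.0925,-.002):
    arm.servo_line([*p,z],vel=.04);F=arm.read_ft_force()
    st("%.3f"%z)
    if F[2]>8 or np.hypot(*F[:2])>12: print("STOP");break
```

```text
0.119 t27.10 p [0.5665 0.0607 0.1188] r [-1.7999e+02  3.0000e-02  1.5600e+01] F [ 0.2  0.5 -2.8] M [-0.    0.05 -0.01] gap 0.564
0.117 t27.35 p [0.5666 0.0607 0.1168] r [-1.7999e+02  2.0000e-02  1.5600e+01] F [ 0.4  0.2 -4.3] M [-0.01  0.04 -0.03] gap 0.566
0.115 t27.60 p [0.5665 0.0607 0.1147] r [-1.7999e+02  3.0000e-02  1.5600e+01] F [ 0.4  0.2 -2.8] M [-0.   -0.03  0.01] gap 0.563
0.113 t27.85 p [0.5665 0.0607 0.1128] r [-1.7999e+02  3.0000e-02  1.5600e+01] F [ 0.1 -0.2 -4.4] M [ 0.04 -0.03  0.  ] gap 0.559
0.111 t28.10 p [0.5665 0.0607 0.1108] r [-1.7999e+02  3.0000e-02  1.5600e+01] F [-0.5 -0.1 -4.1] M [-0.05  0.02 -0.03] gap 0.563
0.109 t28.35 p [0.5665 0.0607 0.1088] r [-1.7999e+02  3.0000e-02  1.5600e+01] F [-0.7  1.1 -4.1] M [ 0.01 -0.02 -0.01] gap 0.563
0.107 t28.60 p [0.5666 0.0607 0.1068] r [-1.7999e+02  2.0000e-02  1.5600e+01] F [-0.5  0.2 -2.8] M [-0.05 -0.01 -0.06] gap 0.565
0.105 t28.85 p [0.5666 0.0607 0.1048] r [-1.7999e+02  2.0000e-02  1.5600e+01] F [ 1.  -0.2 -2.7] M [ 0.01  0.   -0.01] gap 0.561
0.103 t29.10 p [0.5666 0.0607 0.1028] r [-1.7999e+02  3.0000e-02  1.5600e+01] F [ 0.   0.4 -2.5] M [ 0.02 -0.04 -0.  ] gap 0.566
0.101 t29.35 p [0.5665 0.0607 0.1008] r [-1.7999e+02  2.0000e-02  1.5600e+01] F [-0.4  1.3 -2.9] M [-0.04 -0.   -0.03] gap 0.564
0.099 t29.60 p [0.5666 0.0607 0.0988] r [-1.7999e+02  2.0000e-02  1.5600e+01] F [-0.1  0.3 -3.1] M [-0.01 -0.01  0.01] gap 0.565
0.097 t29.85 p [0.5665 0.0607 0.0968] r [-1.7999e+02  2.0000e-02  1.5600e+01] F [ 0.6  0.4 -3.2] M [ 0.03 -0.02 -0.  ] gap 0.560
0.095 t30.10 p [0.5666 0.0607 0.0948] r [-1.7999e+02  2.0000e-02  1.5600e+01] F [ 1.  -0.7 -3. ] M [ 0.   -0.02 -0.02] gap 0.566
0.093 t30.35 p [0.5665 0.0607 0.0928] r [-1.7999e+02  3.0000e-02  1.5600e+01] F [-0.8  0.9 -3.4] M [-0.07  0.03 -0.03] gap 0.562
```

Run:
```python
from h import *
p=np.array([.5667,.0607])
for z in list(np.arange(.091,.0735,-.002))+list(np.arange(.073,.0615,-.001)):
    arm.servo_line([*p,z],vel=.03);F=arm.read_ft_force()
    st("%.3f"%z)
    if F[2]>10 or np.hypot(*F[:2])>14: print("STOP");break
shot("wrist","f1");shot("side","f1s");shot("scene","f1c")
im=load("f1s")[0][140:240,230:350,::-1];cv2.imwrite("pics/zf1s.png",cv2.resize(im,None,fx=5,fy=5,interpolation=2))
```

```text
0.091 t30.60 p [0.5665 0.0607 0.0908] r [-1.7999e+02  3.0000e-02  1.5600e+01] F [ 0.   0.4 -3.4] M [-0.03 -0.03 -0.01] gap 0.560
0.089 t30.85 p [0.5666 0.0607 0.0888] r [-1.7999e+02  2.0000e-02  1.5600e+01] F [-0.3 -0.3 -3.9] M [-0.02 -0.05 -0.02] gap 0.564
0.087 t31.10 p [0.5665 0.0607 0.0868] r [-1.7999e+02  3.0000e-02  1.5600e+01] F [-1.1  0.3 -3.3] M [-0.07  0.01 -0.05] gap 0.564
0.085 t31.35 p [0.5665 0.0607 0.0848] r [-1.7999e+02  2.0000e-02  1.5600e+01] F [ 0.3 -0.2 -3.4] M [-0.01 -0.02  0.08] gap 0.559
0.083 t31.60 p [0.5665 0.0607 0.0828] r [-1.7999e+02  2.0000e-02  1.5600e+01] F [ 1.   0.4 -2.9] M [0.04 0.01 0.06] gap 0.563
0.081 t31.85 p [0.5665 0.0607 0.0808] r [-1.7999e+02  2.0000e-02  1.5600e+01] F [-0.   0.3 -3.1] M [ 0.01 -0.01 -0.  ] gap 0.564
0.079 t32.10 p [0.5665 0.0607 0.0788] r [-1.7999e+02  2.0000e-02  1.5600e+01] F [-0.6  0.4 -3.4] M [ 0.03 -0.03  0.02] gap 0.561
0.077 t32.35 p [0.5665 0.0607 0.0767] r [-1.7999e+02  3.0000e-02  1.5600e+01] F [ 0.2  0.6 -3.1] M [ 0.06 -0.02  0.02] gap 0.557
0.075 t32.60 p [0.5665 0.0607 0.0748] r [-1.7999e+02  3.0000e-02  1.560
[... 235 characters left out ...]
e+02  1.0000e-02  1.5600e+01] F [-0.9  0.3 -2.2] M [ 0.01 -0.01 -0.  ] gap 0.563
0.071 t33.35 p [0.5666 0.0607 0.0709] r [-1.80e+02  1.00e-02  1.56e+01] F [-0.7 -0.9 -4.5] M [ 0.04 -0.01  0.04] gap 0.564
0.070 t33.60 p [0.5666 0.0607 0.0699] r [-1.7999e+02  1.0000e-02  1.5600e+01] F [ 0.1  0.  -4.2] M [-0.05 -0.   -0.02] gap 0.564
0.069 t33.85 p [0.5668 0.0607 0.0691] r [ 1.7999e+02 -2.0000e-02  1.5600e+01] F [ 0.5 -0.9 -2.5] M [ 0.05 -0.06 -0.01] gap 0.565
0.068 t34.10 p [0.567  0.0607 0.069 ] r [179.99  -0.    15.61] F [-3.4  0.8  4.5] M [0.01 0.53 0.04] gap 0.560
0.067 t34.35 p [0.567  0.0607 0.0689] r [1.800e+02 3.000e-02 1.561e+01] F [-5.7  0.3 10. ] M [-0.08  0.91 -0.03] gap 0.564
STOP
```

View pics/f1.png

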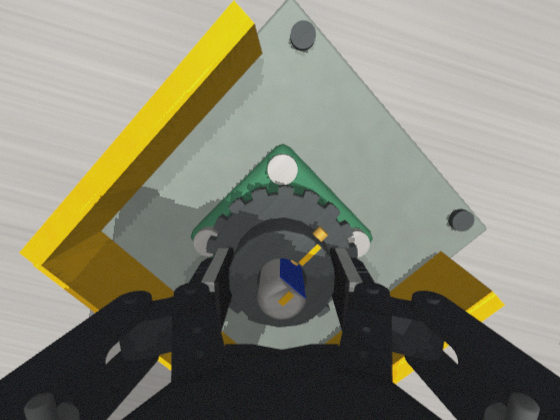

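View pics/zf1s.png

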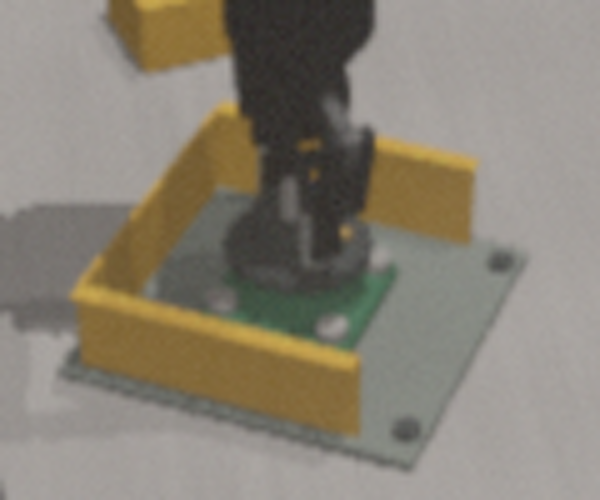

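Run:
```python
from h import *
im,c=load("f1");cv2.imwrite("pics/zf1.png",cv2.resize(im[220:330,225:345,::-1],None,fx=6,fy=5.4,interpolation=2) if 0 else cv2.resize(im[220:320,225:345,::-1],None,fx=6,fy=6,interpolation=2))
```

```text
(no output)
```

View pics/zf1.png

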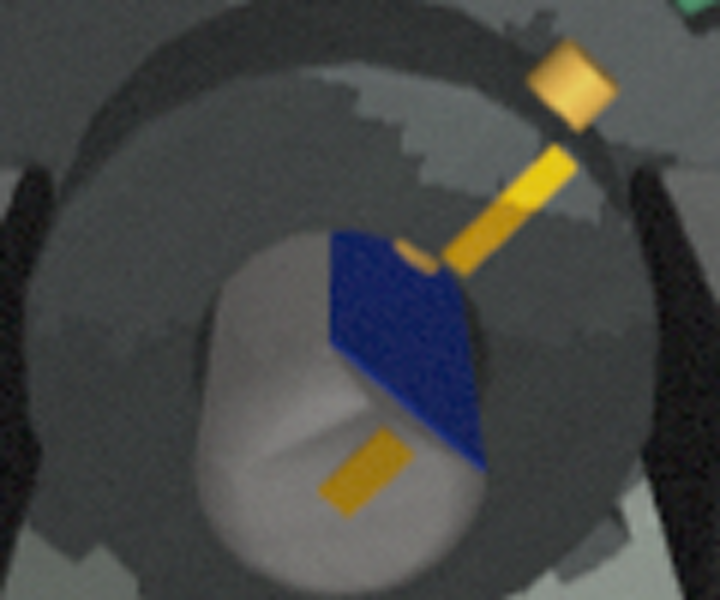

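Run:
```python
from h import *
im,c=load("f1");Z=lambda x,y:((x/6-.5)+225,(y/6-.5)+220)
def ang(a,b,z):
    d=onz(c,b,z)-onz(c,a,z);return np.degrees(np.arctan2(d[1],d[0]))
print("shaft paint",ang(Z(335,505),Z(398,440),.091),"hub paint",ang(Z(458,262),Z(565,158),.074),"flat edge normal",ang(Z(332,342),Z(485,468),.091)+90)
print("guard wall",ang((23,252),(235,2),.068),"bolts",ang((460,220),(303,35),.008)-90)
arm.dwell(.3);st()
```

```text
shaft paint -24.87088744831137 hub paint -27.150946174539175 flat edge normal -26.71643616452714
guard wall -29.798972014429104 bolts -30.27863114784791
 t34.80 p [0.567  0.0607 0.0689] r [1.7999e+02 2.0000e-02 1.5610e+01] F [-5.1  0.3  9.7] M [ 0.02  0.95 -0.08] gap 0.565
```

Run:
```python
from h import *
arm.sign_off();st()
```

```text
the job is handed in; nothing more can be done
the job is handed in; nothing more can be done
```

The sprocket is fully down on the shaft's shoulder and still gripped, with the set screw over the flat. I handed the job in at about 35 s of the 61 s allowed. The hand-in gave no verdict, so these are my own last checks.

**What I did**
- I pinched the shaft across its flat and turned it about 47° clockwise until the flat faced the guard's opening.
- I pinched it a second time, across its sides, to find the axis from the contact forces.
- I picked the middle-sized sprocket, centred it with two squeezes at right angles, and lowered it hub up onto the shaft.

**Last checks**
- **Seating:** it went down the shaft without resistance and stopped at a tool height of 0.069 m. That matches the expected shoulder contact. It pressed down with about 13 N, side load was about 5 N, and the tool was upright within 0.1°.
- **Grip:** the fingers were still closed on the hub, with the gap reading unchanged since the sprocket was lifted.
- **Angles:** in the last wrist picture the flat lies at about -25° to -27°, the screw at about -27° and the opening at about -30°. That puts the screw square to the flat within about 2° (0.04 rad), and the flat within about 5° (0.09 rad) of the opening. Both are inside their limits.
- **Other items:** no move was commanded near the button, tiles, spacer block or mallet. I did not measure their positions again at the end.

**Disagreement:** the camera and force estimates of the shaft axis differed by about 1 mm. I aimed between the two, closer to the force estimate, and the sprocket went on without touching.

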